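Take the slide carrier out from under the warmer's lip

TASK

Two slide carriers lie in the slide warmer with their back ends under its steel lip. Slide the carrier with the bar-shaped grip (not the one with the round knob) straight forward out from under the lip, and only then lift it clear. Set it down, without dropping it, flat inside the empty white tray; leave the other carrier where it is.

Things in the scene. Friction and masses are not known exactly. Their poses are not given: they have to be found in the camera images.
- bar_carrier: Loose aluminium plate 100 (x) x 76 (y) x 8 mm, 0.13-0.25 kg, two glass slides in its top. Upright black bar grip, 40 mm along x, 14 mm thick in y, 8 to 42 mm above the origin, centred at x = -12 mm. Origin: centre of the underside; +x to its back end, under the lip. In either bay. Starts at x = +11 to +17 mm of the warmer, so the lip covers its last 22-28 mm; clear once forward of x = -11 mm.
- knob_carrier: The other carrier: same plate and slides, but a round black knob (30 mm diameter, top 42 mm above the origin, centred at x = -12 mm) in place of the bar. Origin and axes likewise. It lies in the other bay and stays there.
- warmer: Fixed grey slide warmer 150 (x) x 214 (y) x 38 mm. Origin: centre of underside; -x is its open front. Two flat bays 84 mm wide, centred at y = +55 and -55 mm, floor 20 mm above the origin, reaching to the front edge x = -75 mm, with 6.5 mm high rails beside them. A steel lip spans the back, x = +39 to +75 mm, underside 33 mm above the origin: 5 mm over the plates, which slide freely.
- tray: Fixed shallow open white tray, 148 (x) x 124 (y) x 14 mm outside, walls and floor 4 mm thick, so inside 140 x 116 mm with its floor 4 mm above the origin. Origin: centre of its underside. Empty; it stands to the left of the warmer.
There are look-alikes about, which are no part of the job. What is shaped like the bar_carrier but green is not meant.

How it is judged:
On the way, in this order (a step that is already met when the one before it is completed fails the run):
1. the bar carrier has been slid forward from under the lip while still low over its bay floor (origin forward of x = -6 mm in the warmer, less than 20 mm above the bay floor) (x of bar_carrier in the frame of warmer between -0.1 and -0.006 m and z of bar_carrier in the frame of warmer below 0.04 m), for 0.05 s.
2. the bar carrier is lowered into the tray (underside less than 10 mm above the tray floor) while the fingers still hold it (z of bar_carrier in the frame of tray below 0.014 m and horizontal distance between bar_carrier and tray below 0.045 m and contact force between the fingers and bar_carrier above 0.3 N), for 0.05 s.
At the end, for the whole second after the job is handed in: The bar carrier lies released, at rest and flat (within 3 degrees, underside within 5 mm of the tray floor) inside the white tray; the knob carrier is within 15 mm of where it was (z of bar_carrier in the frame of tray below 0.009 m and horizontal distance between bar_carrier and tray below 0.045 m and angle between bar_carrier's own z axis and vertical below 0.05 rad and linear speed of bar_carrier below 0.02 m/s and distance of knob_carrier from where it was at the start of the episode below 0.015 m); the robot touches nothing.
It fails at once if the knob carrier is moved by more than 15 mm (distance of knob_carrier from where it was at the start of the episode above 0.015 m).
It also fails if it takes over 43 s, if anything falls off the work surface, if the arm or the gripper's body presses on something with over 40 N, if the wrist force passes 120 N, or if a joint passes its speed limit or range.

ROBOT

A 7-joint arm with a two-finger parallel gripper is mounted at the origin on a cart in front of the work surface, level with it; the furniture and walls round the work are solid. World frame = base frame: x ahead of the robot, y to its left, z up, the work surface at z = 0. Lengths are in m, angles in rad, forces in N, time in s.
With the tool pointing down it reaches from about 0.35 to 0.9 m from the base axis. Payload 8.1 kg.
Tool frame: the origin (TCP) lies midway between the tips of the shut fingers; the grasp point (between the pads) lies arm.tcp_to_grasp behind it (arm.tcp_to_grasp is the distance from the TCP to the grasp point, in m); z points along the fingers, y is the line along which they close (so a half turn about z gives the same grasp; the last joint's range is limited). The gripper opens to 92 mm and grips with 3 to 60 N. Pads are 19 mm wide; open, the fingers measure 130 mm over their backs; the gripper's body (75 mm by 190 mm) begins 47 mm behind the grasp point.
Start: joints at [1.153, 0.434, 0.025, 1.573, -0.012, 1.134, -0.075], TCP at [0.193, -0.594, 0.227] pointing down, gripper open.
Joint ranges: [-2.62, 2.62], [-0.44, 2.09], [-1.27, 1.32], [0.08, 2.57], [-1.32, 4.46], [0.12, 2], [-2.74, 2.74]. Speed limits (rad/s): [2.22, 2.22, 3.01, 3.01, 3.14, 3.14, 3.14].

INTERFACE

Orientations are given as a rotation vector (axis times angle).
In Python, from cell import observe, get_image, arm gives the robot as it stands. The module is installed in compiled form; this text tells all that it offers.
- The arm moves only by the tool drive_tool, never from a script. Its argument "steps" is a list of rows, each a list of 5 numbers: the closure, from 0 (fully open) to 1 (shut), then the shift along the world's x, y, z in mm, then the turn about the world's z in rad. In form: [[hand, x, y, z, roll], ...]. A call has 1 to 20 rows; each row shifts and turns the commanded pose from where the row before left it; what a row does not reach is not made up. A row lasts 1/12 s, in which the tool goes at most 41.7 mm and 7.16 degrees, less where a joint would pass 70% of its speed; a pose out of reach is approached as far as the arm can. A call with a gripper value outside its range is refused whole. The fingers move at their own pace and stop on an object; "grip_force" is the grip in N (left out, the last holds). Time passes only in rows, so rows that do not move let the fingers close. It gives the time, the measured TCP pose, the force, the opening and the grip force at its end, in the units of the state.
- observe(): the state, without advancing time (a new reading comes with each control period).
- get_image(name): name is "scene" or "side" or "wrist"; returns a dict with "image" (400x640x3 uint8, red, green, blue), "vfov" (degrees; the focal length in pixels is half the picture's height over the tangent of half this angle, whatever the lens; pixels are square), "cx", "cy" (the principal point, pixels), "xyz" and "attitude" of the camera in the world. Camera axes: x right, y down, z forward; pixel columns grow to the right and rows downward; lengths in m; the calibration is good to about 2 mm. A picture is of the moment at which its call begins. There is no depth.
- arm.sign_off(): hands the job in; it is judged then, once.
The state is a dict: "clock": time; "joints": joint angles; "dq": joint speeds; "joint_efforts": joint torques, N m; "position": TCP position; "ee_rot": TCP orientation; "force": force on the tool from outside, world axes, zero at the start; "ft_torque": the same for the moment, N m; "width": opening from 0.0 (shut) to 1.0 (fully open); "gripper_force": force on a finger pad.
Only numpy, scipy, OpenCV 4.12 (cv2) and the standard library are available. Lean on these libraries where they do the work, as an engineer would, in place of code of your own. Each camera call takes 0.05 s, during which the arm holds its last target. There are 200 camera calls.

## Working session

There is one attempt and no reset: what is moved stays moved. The work goes in short steps, Python scripts to look and compute and a tool call to move; the robot and the scene stay as the last step left them, time stands still between calls to the robot, and variables do not carry over. Pictures are saved under pics/ and viewed, at most 10 in all, crops included, and the job is handed in when it is done.

Besides the shell and the picture viewer there is one more tool, called after ">>>" in YAML: its name, and indented under it one key for each argument. drive_tool: Moves the arm, as the interface text tells. Its arguments: {"type":"object","properties":{"steps":{"type":"array"},"grip_force":{"type":"number"}},"required":["steps"]}

```bash
mkdir -p pics
cat > h.py <<'E'
import numpy as np, cv2
from scipy.spatial.transform import Rotation as R
from cell import observe, get_image, arm
def ray(c,u,v,z):
    f=200/np.tan(np.radians(c['vfov'])/2)
    a=np.array(c['attitude'],float)
    M=a if a.shape==(3,3) else R.from_rotvec(a).as_matrix()
    d=M@np.array([(u-c['cx'])/f,(v-c['cy'])/f,1]); p=np.array(c['xyz'])
    return p+d*(z-p[2])/d[2]
def save(n,fn):
    c=get_image(n); cv2.imwrite('pics/'+fn,cv2.cvtColor(c['image'],cv2.COLOR_RGB2BGR))
    import pickle; d={k:c[k] for k in c if k!='image'}; pickle.dump(d,open('pics/'+fn+'.pkl','wb')); print(n,d); return c
E
python3 - <<'E'
from h import *
save('scene','s1.png');save('side','d1.png');print(observe(),arm.tcp_to_grasp)
E
```

```text
scene {'vfov': 57.26105921521728, 'cx': 314.3002949023147, 'cy': 203.4736806900368, 'xyz': array([ 0.10805553, -0.46112148,  0.60060162]), 'attitude': array([-2.10825297,  0.82732427, -0.37742373])}
side {'vfov': 47.60998640230968, 'cx': 318.0897055735239, 'cy': 195.62584650596904, 'xyz': array([ 0.61736395, -0.9186919 ,  0.57586138]), 'attitude': array([-2.06010787, -0.12382553,  0.04154716])}
{'clock': 0.1, 'joints': array([ 1.15341671,  0.43513336,  0.02497248,  1.57401111, -0.01159536,
        1.1340433 , -0.07505574]), 'dq': array([ 0.00035019,  0.00029289,  0.00214155, -0.0041648 ,  0.00045979,
        0.00086874, -0.00125319]), 'joint_efforts': array([ 4.35330687e-03, -6.69129109e+01,  9.88344848e-01, -3.15148222e+01,
       -6.06052252e-02,  3.73663567e-02,  7.01390195e-05]), 'position': array([ 0.19330355, -0.59385297,  0.22603392]), 'ee_rot': array([-3.10137966e+00, -4.92161090e-01,  5.64206482e-04]), 'force': array([-0.85707269, -0.13806423,  0.02783724]), 'ft_torque': array([-0.04622318,  0.00483184, -0.04669816]), 'gripper_force': 0.0, 'width': 0.9983286085952727} 0.0188
```

View pics/s1.png

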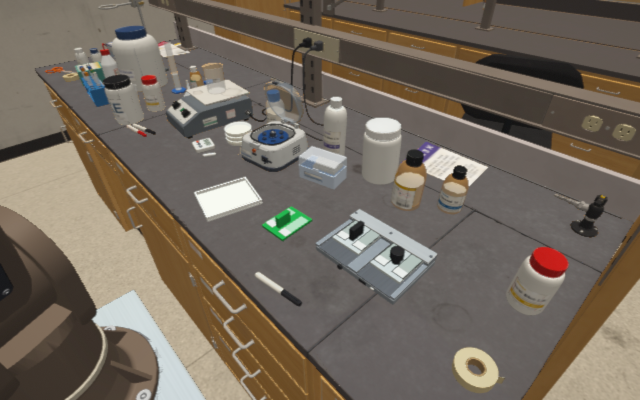

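View pics/d1.png

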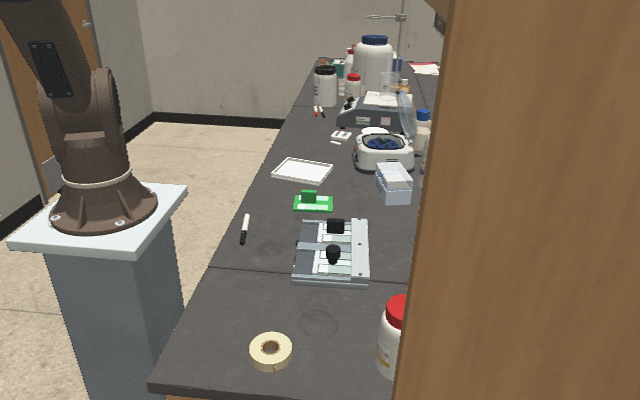

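The scene picture shows the warmer around (375,255), with the bar carrier in its left bay (bar about 356,230) and the knob in the right bay (397,254). The tray is at (228,198), and the green look-alike at (287,221) sits between them. I'll zoom in to get the corners.

Run:
```python
import cv2,numpy as np
a=cv2.imread('pics/s1.png');d=cv2.imread('pics/d1.png')
A=cv2.resize(a[170:300,180:445],None,fx=3,fy=3,interpolation=cv2.INTER_CUBIC)
cv2.imwrite('pics/c1.png',A)
```

```text
(no output)
```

View pics/c1.png

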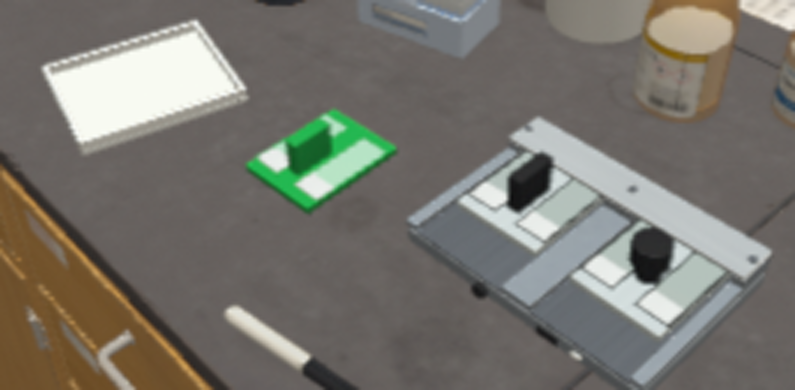

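Run:
```python
from h import *
import pickle
c=pickle.load(open('pics/s1.png.pkl','rb'))
P=lambda u,v,z:ray(c,180+(u+.5)/3-.5,170+(v+.5)/3-.5,z)
bl,br,fl,fr=[P(*p,.038)[:2] for p in [(541,117),(771,252),(511,135),(748,278)]]
print('lip',bl,br,fl,fr,np.linalg.norm(bl-br),np.linalg.norm(fl-fr),np.linalg.norm(bl-fl))
y=(bl-br+fl-fr);yaw=np.arctan2(-y[0],y[1]);print('yaw',yaw)
M=np.array([[np.cos(yaw),-np.sin(yaw)],[np.sin(yaw),np.cos(yaw)]])
w=(bl+br+fl+fr)/4-M@[.057,0];print('warmer',w)
for p in [(508,181),(537,156),(551,155),(522,184)]:
  q=P(*p,.062)[:2];print('bar',q,M.T@(q-w))
t=[P(*p,.014)[:2] for p in [(43,68),(196,21),(246,96),(84,146)]]
print('tray',t,np.mean(t,0),[np.linalg.norm(t[i]-t[i-1]) for i in range(4)])
g=[P(*p,.042)[:2] for p in [(290,145),(330,123)]];print('green',g)
print('green plate',[P(*p,.008)[:2] for p in [(247,165),(333,110),(396,149),(309,207)]])
```

```text
lip [ 0.64843925 -0.0173925 ] [ 0.65285565 -0.22872304] [ 0.61433919 -0.01625275] [ 0.62046977 -0.23172809] 0.21137669100635414 0.21556253042377163 0.03411910393201589
yaw 0.0247063981237342
warmer [ 0.57704336 -0.12493222]
bar [ 0.55340247 -0.06931768] [-0.02225979  0.05618159]
bar [ 0.58899733 -0.06519257] [0.01342612 0.0594261 ]
bar [ 0.59735662 -0.07158142] [0.02162502 0.05283269]
bar [ 0.55838036 -0.07845882] [-0.01750923  0.04692026]
tray [array([0.39820826, 0.35978199]), array([0.54187279, 0.32693297]), array([0.50753628, 0.19814476]), array([0.37029959, 0.2361797 ])] [0.45447923 0.28025985] [np.float64(0.1267139258880326), np.float64(0.1473721657994833), np.float64(0.13328690278837957), np.float64(0.14240985271045514)]
green [array([0.47654377, 0.09154035]), array([0.51662008, 0.09095595])]
green plate [array([0.45806115, 0.12946184]), array([0.5546386 , 0.13652679]), array([0.55953525, 0.06051328]), array([0.46406337, 0.05579897])]
```

>>> drive_tool:
  steps:
    - [0,20,28,0,-0.016]
    - [0,20,28,-2,-0.016]
    - [0,20,28,-3,-0.016]
    - [0,20,28,-3,-0.016]
    - [0,20,28,-3,-0.016]
    - [0,20,28,-3,-0.016]
    - [0,20,28,-3,-0.016]
    - [0,20,28,-3,-0.016]
    - [0,20,28,-3,-0.016]
    - [0,20,28,-3,-0.016]
    - [0,20,28,-3,-0.016]
    - [0,20,28,-3,-0.016]
    - [0,20,28,-3,-0.016]
    - [0,20,28,-3,-0.016]
    - [0,20,28,-3,-0.016]
    - [0,20,28,-3,-0.016]
    - [0,20,28,-3,-0.016]
    - [0,0,0,0,0]
    - [0,0,0,0,0]
  grip_force: 25

```text
clock: 1.68
position: [0.5341, -0.1158, 0.1791]
ee_rot: [-3.14, -0.074, 0.001]
force: [0.2, -0.6, -0.7]
width: 1.002
gripper_force: 0.0
```

Run:
```python
from h import *
save('wrist','w1.png');o=observe();print(o['clock'],o['position'],o['ee_rot'],o['joints'],o['force'])
```

```text
wrist {'vfov': 58.346943059882115, 'cx': 319.15417769560645, 'cy': 191.02723101180152, 'xyz': array([ 0.60384741, -0.11282956,  0.33699662]), 'attitude': array([ 2.12403626, -2.02814264, -0.2725376 ])}
1.7333 [ 0.53325283 -0.11783254  0.17918784] [ 3.14081217e+00  6.99100424e-02 -2.01385841e-03] [ 0.24240295  0.36329834 -0.1618901   1.81658128  0.06974454  0.96847609
 -1.47500434] [-0.00818    -0.6493891  -0.56159091]
```

View pics/w1.png

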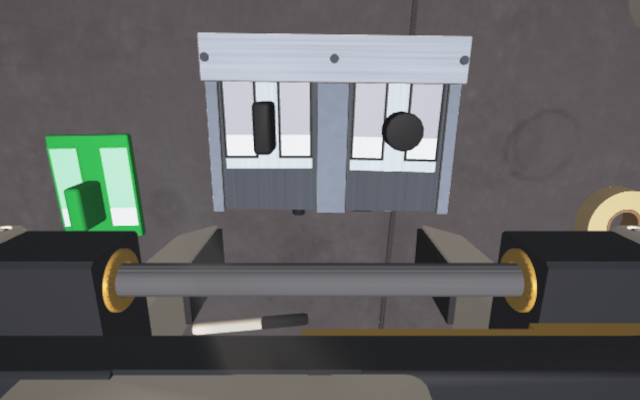

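The wrist view shows the bar outlined at about (252–275, 102–153), the knob at (403,131), and the lip's front edge at row 80, from x=200 to 467.

Run:
```python
from h import *
import pickle
c=pickle.load(open('pics/w1.png.pkl','rb'))
P=lambda u,v,z:np.round(ray(c,u,v,z)[:2],4)
print('lip front',P(200,81,.038),P(467,83,.038),'back',P(199,35,.038),P(470,38,.038))
print('bar top',[P(*p,.062) for p in [(253,103),(274,102),(254,153),(272,152)]])
print('bar bottom',[P(*p,.028) for p in [(253,103),(274,102),(254,153),(272,152)]])
print('plate front z28',P(226,158,.028),P(312,158,.028),P(226,168,.028),P(312,168,.028))
im=cv2.imread('pics/w1.png')
cv2.imwrite('pics/c2.png',cv2.resize(im[60:220,190:350],None,fx=3.7,fy=3.7,interpolation=cv2.INTER_CUBIC))
```

```text
lip front [ 0.6088 -0.0172] [ 0.6171 -0.2303] back [ 0.6429 -0.0178] [ 0.6504 -0.2275]
bar top [array([ 0.5945, -0.0637]), array([ 0.596 , -0.0794]), array([ 0.5569, -0.0644]), array([ 0.5584, -0.0783])]
bar bottom [array([ 0.5934, -0.0577]), array([ 0.595 , -0.0752]), array([ 0.5511, -0.0584]), array([ 0.5527, -0.074 ])]
plate front z28 [ 0.5456 -0.034 ] [ 0.5491 -0.1089] [ 0.5367 -0.0338] [ 0.5402 -0.1093]
```

View pics/c2.png

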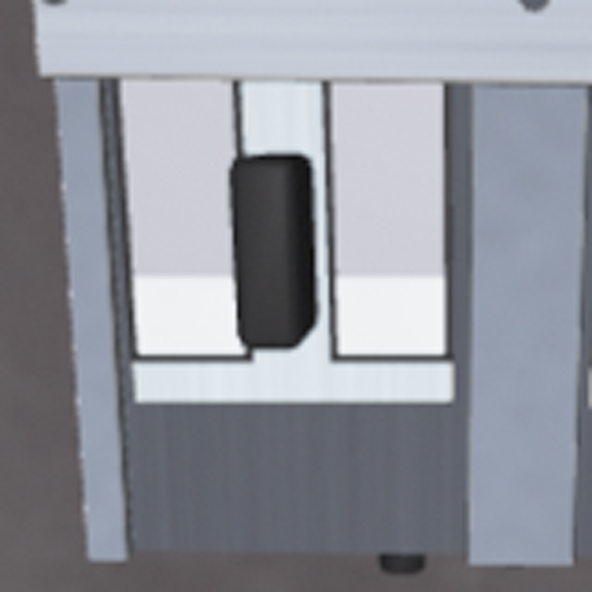

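The bar's centre is at about (0.577, -0.070), which both views agree on. I'll move over it and descend.

>>> drive_tool:
  steps:
    - [0,15,16,-5,-0.01]
    - [0,15,16,-10,0]
    - [0,14,16,-20,0]
    - [0,0,0,-30,0]
    - [0,0,0,-30,0]
    - [0,0,0,-25,0]
    - [0,0,0,-15,0]
    - [0,0,0,-9,0]
    - [0,0,0,0,0]
    - [1,0,0,0,0]
    - [1,0,0,0,0]
    - [1,0,0,0,0]
    - [1,0,0,0,0]
    - [1,0,0,0,0]
    - [1,0,0,0,0]
    - [1,0,0,0,0]
    - [1,0,0,0,0]
    - [1,0,0,0,0]
  grip_force: 25

```text
clock: 3.23
position: [0.5775, -0.0703, 0.0358]
ee_rot: [3.141, 0.052, 0.0]
force: [-0.8, -0.5, -0.0]
width: 0.396
gripper_force: 0.0
```

>>> drive_tool:
  steps:
    - [1,0,0,0,0]
    - [1,0,0,0,0]
    - [1,0,0,0,0]
    - [1,0,0,0,0]
    - [1,0,0,0,0]
    - [1,0,0,0,0]

```text
clock: 3.73
position: [0.5775, -0.0702, 0.0357]
ee_rot: [-3.141, -0.051, 0.0]
force: [0.5, 0.7, -0.6]
width: 0.151
gripper_force: 24.9
```

The width reads 13.9 mm, so the bar is gripped. Next I'll slide it forward 40 mm along the warmer axis.

>>> drive_tool:
  steps:
    - [1,-4,-0.1,0,0]
    - [1,-6,-0.2,0,0]
    - [1,-6,-0.2,0,0]
    - [1,-6,-0.2,0,0]
    - [1,-6,-0.2,0,0]
    - [1,-6,-0.2,0,0]
    - [1,-6,-0.2,0,0]
    - [1,0,0,0,0]
    - [1,0,0,0,0]

```text
clock: 4.48
position: [0.5372, -0.0717, 0.0358]
ee_rot: [3.141, 0.051, -0.0]
force: [0.3, 0.3, -1.5]
width: 0.147
gripper_force: 24.9
```

Run:
```python
from h import *
o=observe();print(o['clock'],o['position'],o['ee_rot'],o['force'])
c=save('wrist','w2.png')
```

```text
4.4833 [ 0.53716734 -0.07167633  0.0358353 ] [ 3.14107985e+00  5.12406975e-02 -1.93982742e-04] [ 0.30840223  0.28900925 -1.53454668]
wrist {'vfov': 58.346943059882115, 'cx': 319.15417769560645, 'cy': 191.02723101180152, 'xyz': array([ 0.60685788, -0.06953303,  0.19379168]), 'attitude': array([ 2.10985388, -2.04453852, -0.27279352])}
```

View pics/w2.png

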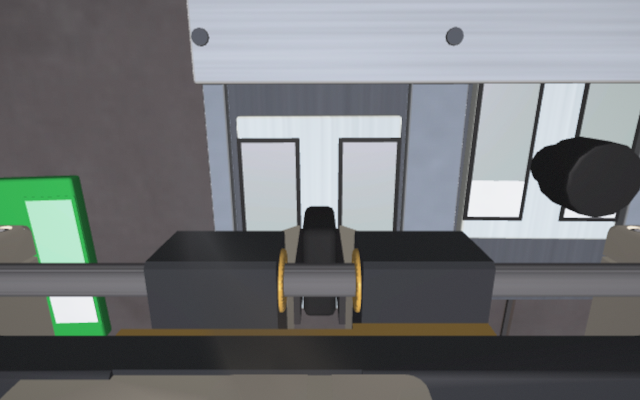

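The plate's back edge is at row 115, with bay floor visible between it and the lip edge at row 82, so it's clear. I'll lift it and carry it towards the tray.

>>> drive_tool:
  steps:
    - [1,0,0,5,0]
    - [1,0,0,12,0]
    - [1,0,0,20,0]
    - [1,0,0,25,0]
    - [1,0,0,25,0]
    - [1,0,0,20,0]
    - [1,-4,15,8,-0.02]
    - [1,-8,25,0,-0.03]
    - [1,-8,25,0,-0.03]
    - [1,-8,25,0,-0.03]
    - [1,-8,25,0,-0.03]
    - [1,-8,25,0,-0.03]
    - [1,-8,25,0,-0.03]
    - [1,-8,25,0,-0.03]
    - [1,-8,15,0,-0.03]
    - [1,-4,10,0,-0.02]
    - [1,0,0,0,0]
    - [1,0,0,0,0]

```text
clock: 6.03
position: [0.4656, 0.1436, 0.151]
ee_rot: [3.118, -0.384, 0.001]
force: [0.5, -1.0, -1.1]
width: 0.15
gripper_force: 24.9
```

Run:
```python
from h import *
o=observe();print(o['clock'],o['position'],o['ee_rot'],o['force'],o['width'])
c=save('wrist','w3.png')
```

```text
6.0333 [0.46563917 0.14362873 0.15102662] [ 3.11796053e+00 -3.84252800e-01  5.94198908e-04] [ 0.49141429 -1.01044674 -1.14190485] 0.15040503006200687
wrist {'vfov': 58.346943059882115, 'cx': 319.15417769560645, 'cy': 191.02723101180152, 'xyz': array([0.5331815 , 0.12633597, 0.30900942]), 'attitude': array([ 1.82141839, -2.33611144, -0.31141565])}
```

View pics/w3.png

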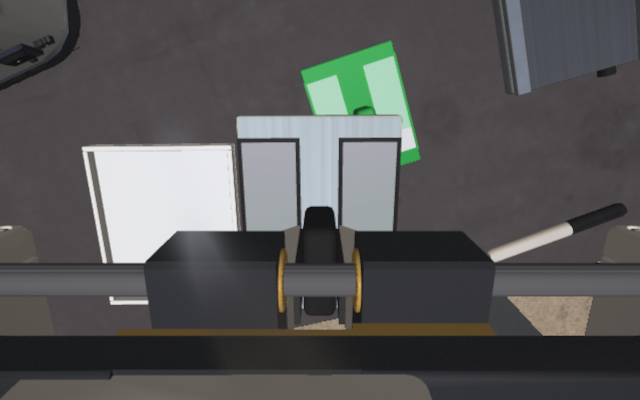

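The tray's rim shows its back-left corner at (84,147), back-right at (237,145) and front-left at (111,303), nearly square with the tool. The carrier is held level.

Run:
```python
from h import *
import pickle
c=pickle.load(open('pics/w3.png.pkl','rb'))
P=lambda u,v,z:ray(c,u,v,z)[:2]
bl,br,fl=P(84,147,.014),P(237,145,.014),P(111,303,.014)
print(bl,br,fl,np.linalg.norm(bl-br),np.linalg.norm(bl-fl),'ctr',(br+fl)/2)
for d in (bl-fl,bl-br): print(np.arctan2(d[1],d[0]))
o=observe();r=R.from_rotvec(o['ee_rot']).as_matrix();yaw=np.arctan2(r[1,0],r[0,0]);print(yaw)
```

```text
[0.53932189 0.32490039] [0.51009894 0.20190297] [0.39785826 0.36038753] 0.1264213074799624 0.1458468212689286 ctr [0.4539786  0.28114525]
-0.24578507630339988
1.3375313726531217
-0.246688266119277
```

>>> drive_tool:
  steps:
    - [1,-2,12,0,0]
    - [1,-4,25,0,0]
    - [1,-5,30,0,0]
    - [1,-5,30,0,0]
    - [1,-4,25,0,0]
    - [1,-3,18,0,0]
    - [1,0,0,-15,0]
    - [1,0,0,-25,0]
    - [1,0,0,-25,0]
    - [1,0,0,-25,0]
    - [1,0,0,-15,0]
    - [1,0,0,-10,0]
    - [1,0,0,-6,0]
    - [1,0,0,-4,0]
    - [1,0,0,0,0]
    - [1,0,0,0,0]

```text
clock: 7.42
position: [0.4431, 0.2835, 0.0264]
ee_rot: [-3.117, 0.388, -0.001]
force: [0.3, 0.3, -1.3]
width: 0.147
gripper_force: 24.9
```

Run:
```python
from h import *
c=save('scene','s2.png');im=cv2.imread('pics/s2.png')
cv2.imwrite('pics/c3.png',cv2.resize(im[120:270,150:410],None,fx=3,fy=3,interpolation=cv2.INTER_CUBIC))
```

```text
scene {'vfov': 57.26105921521728, 'cx': 314.3002949023147, 'cy': 203.4736806900368, 'xyz': array([ 0.10805553, -0.46112148,  0.60060162]), 'attitude': array([-2.10825297,  0.82732427, -0.37742373])}
```

View pics/c3.png

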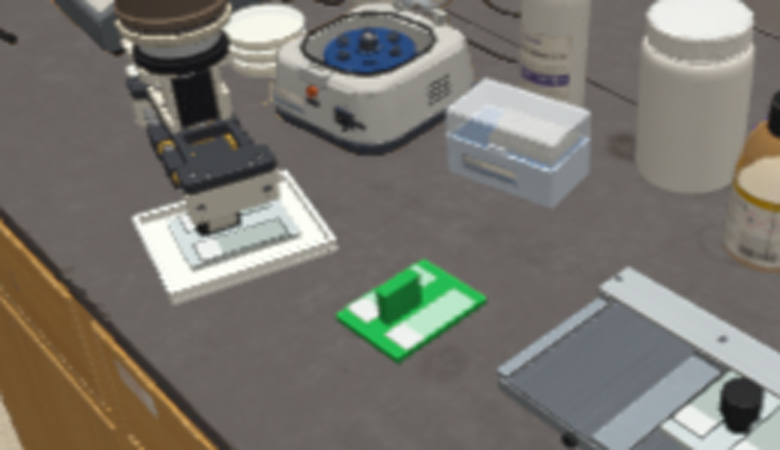

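The carrier sits square inside the tray (around crop pixel 235,235), a few millimetres above its floor. I'll lower it the rest of the way.

>>> drive_tool:
  steps:
    - [1,0,0,-1.5,0]
    - [1,0,0,-1.5,0]
    - [1,0,0,-1.5,0]
    - [1,0,0,-1,0]
    - [1,0,0,-0.5,0]
    - [1,0,0,0,0]
    - [1,0,0,0,0]

```text
clock: 8.05
position: [0.4425, 0.2834, 0.0197]
ee_rot: [3.118, -0.387, -0.0]
force: [-0.5, -0.5, -2.2]
width: 0.149
gripper_force: 24.9
```

>>> drive_tool:
  steps:
    - [1,0,0,-0.5,0]
    - [1,0,0,-0.5,0]
    - [1,0,0,0,0]
    - [1,0,0,0,0]

```text
clock: 8.38
position: [0.4425, 0.2834, 0.0196]
ee_rot: [-3.118, 0.387, -0.001]
force: [-2.9, -2.8, 13.4]
width: 0.149
gripper_force: 24.9
```

The wrist force has risen to 13 N, so the plate is on the tray floor. I'll release and rise.

>>> drive_tool:
  steps:
    - [1,0,0,0.5,0]
    - [1,0,0,0.3,0]
    - [0.5,0,0,0,0]
    - [0.5,0,0,0,0]
    - [0.5,0,0,0,0]
    - [0.5,0,0,0,0]
    - [0.5,0,0,0,0]
    - [0.5,0,0,0,0]
    - [0.5,0,0,5,0]
    - [0.5,0,0,15,0]
    - [0.5,0,0,25,0]
    - [0.5,0,0,30,0]
    - [0.5,0,0,30,0]
    - [0.5,0,0,30,0]
    - [0.5,0,-20,20,0]
    - [0.5,0,-35,0,0]
    - [0.5,0,-35,0,0]
    - [0.5,0,-35,0,0]
    - [0.5,0,0,0,0]
    - [0.5,0,0,0,0]

```text
clock: 10.05
position: [0.4426, 0.1562, 0.175]
ee_rot: [3.116, -0.394, 0.001]
force: [-0.2, 0.1, -0.3]
width: 0.501
gripper_force: 0.0
```

Run:
```python
from h import *
o=observe();print(o['clock'],o['position'],o['force'],o['width'])
c=save('scene','s3.png');im=cv2.imread('pics/s3.png')
cv2.imwrite('pics/c4.png',cv2.resize(im[120:300,150:440],None,fx=2.7,fy=2.7,interpolation=cv2.INTER_CUBIC))
```

```text
10.05 [0.44260233 0.15622121 0.17503565] [-0.15358902  0.14984618 -0.34344312] 0.5008859950636854
scene {'vfov': 57.26105921521728, 'cx': 314.3002949023147, 'cy': 203.4736806900368, 'xyz': array([ 0.10805553, -0.46112148,  0.60060162]), 'attitude': array([-2.10825297,  0.82732427, -0.37742373])}
```

View pics/c4.png

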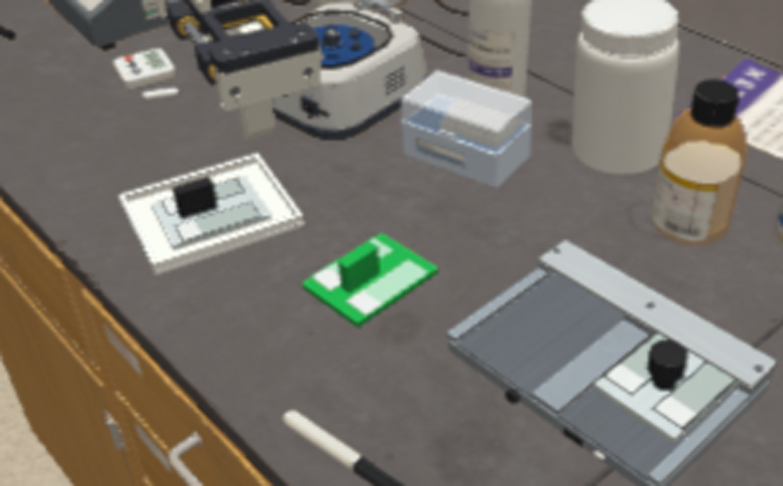

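The bar carrier lies flat in the tray (crop pixel 210,210), the knob carrier hasn't moved, and the gripper is clear of everything.

```bash
python3 -c "
from cell import arm;print(arm.sign_off())"
```

```text
the job is handed in; nothing more can be done
None
```

The bar carrier was slid out from under the lip, lifted clear and set down flat in the white tray; the knob carrier was left in its bay, and the job was handed in at about 10 s on the robot's clock (no verdict was returned).

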